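Load the last vial into the latched vial heater

TASK

Press the blue thumb latch of the vial heater so that its clear hood springs fully open, take the one blue-capped vial still standing in the grey rack and seat it in the empty well of the heating block, right to the bottom, then press the hood down until the latch snaps and keeps it shut. Work gently: do not lean on the latch pad, the vial or the hood harder than they need, and leave the other vials and things where they are.

Things in the scene. Friction and masses are not known exactly. Their poses are not given: they have to be found in the camera images.
- heater: Vial heater, fixed white case 210 mm (x) by 170 mm (y). Origin: centre of its underside, z up; its front, with the thumb latch, faces its -x. Deck 70 mm up. In it lies a block with four wells at x = -12, y = -45, -15, 15, 45 mm; the one at +15 is empty, the others hold vials. The hood covers the deck from x = -45 to 81, y = -75 to 75 mm; shut, its flat top is 106 mm up.
- free_well (a point): Nominal centre of the mouth of the empty well, level with the deck; axes as the heater. The block is clamped with play in its bay, so the real well is off by up to 3.5 mm along x and y: find it by feel. It is 16.2 mm across, sharp-edged, 27 mm deep; a seated vial stands 21 mm out, as do its neighbours 30 mm away along y, so straddle it along the heater's x.
- pad_top (a point): Centre of the top of the blue thumb pad, 28 mm (heater x) by 44 mm (y), 78.5 mm up, 85 mm in front (-x) of the heater's origin, 40 mm in front of the shut hood. Sprung: press it straight down. Its travel is about 6 mm to a firm stop; the latch lets go after about 4 mm, at 3 to 4 N. More than 15 N breaks it.
- thumb_pad: The same thumb pad as a body, the front arm of a rocker; its origin is the pivot inside the case, at (-47.5, 0, 66) mm of the heater, so press at pad_top instead. It sits in a recess of the deck 62 mm wide (y), from x = -105 to -60 mm of the heater, whose floor is 58 mm up.
- latch (a joint): Turn of the latch rocker in rad: 0 at rest, about 0.11 lets the hood go, 0.155 the stop. It springs back when freed, and is pushed aside for a moment as the hood snaps shut.
- lid (a joint): Angle of the hood in rad: 0 latched shut, 1.9 fully open (leaning 19 degrees back past upright). A spring throws it open in about 1 s and holds it there; shut, it still lifts with about 3 N. To snap it shut push it to -0.01 or just below (hard stop -0.02): the catch rides over the latch nose at a force of up to about 12 N at the press mark. It then holds near 0.
- hood: The clear hood; origin on its hinge line at the back. In its own frame (the heater's axes when shut) the outer face is the plane z = 28 mm from x = -120 (front edge) to 6 mm, 150 mm wide (y); walls reach to z = -6 mm and a front tongue 30 mm wide, at x = -130, to z = -43 mm. Open, the outer face looks to the heater's back: bring it over from behind. More than 20 N cracks it.
- hood_hinge (a point): Middle of the hinge line, at (75, 0, 78) mm of the heater; the line runs along the heater's y.
- hood_press (a point): Centre of the blue press mark (22 by 60 mm) on the hood's outer face near its front edge, at (-105, 0, 28.5) mm of the hood. Push here to close it.
- vial: The blue-capped vial in the rack, to be loaded. 48 mm tall, 15 mm in diameter, about 20 g (0.7 to 1.4 of that), sealed amber glass vial; the top 10 mm is the screw cap, of the same diameter as the glass; foot edge chamfered 0.8 mm; origin at the centre of its foot, z up its axis. More than 15 N between it and the heater cracks it.
- rack: Grey vial rack, fixed, 52 mm (x) by 156 mm (y), 30 mm high, origin at the centre of its underside; four holes in a row along its y, 36 mm apart, 17 mm across, 22 mm deep: vials stand 26 mm out of it. Three holes are taken, by the blue-capped vial and two white-capped ones in any order.
- white_vial_a: White-capped vial in the rack, same size. Leave it.
- white_vial_b: White-capped vial in the rack, same size. Leave it.
- solvent: Amber solvent bottle, 160 mm tall, 68 mm in diameter. Leave it.
- cap_jar: Low open glass dish, 55 mm tall, 72 mm across. Leave it.
- crimper: Hand crimper with two blue handles lying on the table, about 170 mm long. Leave it.
There are look-alikes about, which are no part of the job. Several things have the shape of the crimper; the one meant has the colours described above.

How it is judged:
By the outcome, as a careful person would: the job done as asked, in the order asked, and still so for the second after the job is handed in, with the robot touching nothing.
It also fails if it takes over 72 s, if anything falls off the work surface, if the arm or the gripper's body presses on something with over 40 N, if the wrist force passes 120 N, or if a joint passes its speed limit or range.

ROBOT

A 7-joint arm with a two-finger parallel gripper is mounted at the origin on the work surface. World frame = base frame: x ahead of the robot, y to its left, z up, the work surface at z = 0. Lengths are in m, angles in rad, forces in N, time in s.
With the tool pointing down it reaches from about 0.425 to 0.925 m from the base axis. Payload 6.8 kg.
Tool frame: the origin (TCP) lies midway between the tips of the shut fingers; the grasp point (between the pads) lies bot.grip_point_offset behind it (bot.grip_point_offset is the distance from the TCP to the grasp point, in m); z points along the fingers, y is the line along which they close (so a half turn about z gives the same grasp; the last joint's range is limited). The gripper opens to 85 mm and grips with 20 to 120 N. Pads are 22 mm wide; open, the fingers measure 114 mm over their backs; the gripper's body (76 mm by 85 mm) begins 54 mm behind the grasp point. The pads swing forward as they close: fully open they stand 13 mm farther back than shut.
Start: joints at [-1.27, 0.477, 0.022, 1.555, -0.011, 1.109, -0.083], TCP at [0.268, 0.619, 0.231] pointing down, gripper open.
Joint ranges: [-2.96, 2.96], [-0.34, 2.1], [-1.41, 1.46], [0.24, 2.44], [-1.37, 4.51], [0.17, 1.92], [-2.96, 2.96]. Speed limits (rad/s): [2.39, 2.39, 3.14, 3.14, 3.14, 3.14, 3.14].

INTERFACE

Orientations are given as a unit quaternion [w, x, y, z].
In Python, from station import get_obs, cams, job, bot gives the robot as it stands.
- The arm moves only by the tool arm_command, never from a script. Its argument "rows" is a list that holds one entry, the list of rows, each a list of 5 numbers: the finger opening in mm, from 0 to 85.4, then the shift along the world's x, y, z in units of 60 mm (1.0 is 60 mm), then the turn about the world's z in units of 0.08 rad (1.0 is 0.08 rad). In form: [[[grip, x, y, z, turn], ...]]. A call has exactly 10 rows; each row shifts and turns the commanded pose from where the row before left it; what a row does not reach is not made up. A row lasts 1/8 s, in which the tool goes at most 62.5 mm and 10.7 degrees, less where a joint would pass 70% of its speed; a pose out of reach is approached as far as the arm can. A call with a number of a shift or a turn outside -1 to 1 is refused whole. A call with a gripper value outside its range is refused whole. The fingers move at their own pace and stop on an object; "newtons" is the grip in N (left out, the last holds). Time passes only in rows, so rows that do not move let the fingers close, or fill a call up. It gives the time, the measured TCP pose, the force, the opening and the grip force at its end, in the units of the state.
- get_obs(): the state, without advancing time (a new reading comes with each control period).
- cams.read_camera(name): name is "scene" or "side" or "wrist"; returns the picture (400x640x3 uint8, red, green, blue); there is no depth.
- cams.camera_params(name): a dict with "K" (3x3 intrinsics, pixels), "extrinsics" (4x4, takes a point from camera to world coordinates). Camera axes: x right, y down, z forward; pixel columns grow to the right and rows downward; lengths in m; the calibration is good to about 2 mm. A picture is of the moment at which its call begins: read the wrist's pose just before it. camera_params takes no time and is no camera call; for the wrist camera it gives the pose at the moment of the call.
- job.hand_in(): hands the job in; it is judged then, once.
The state is a dict: "t": time; "q": joint angles; "joint_vel": joint speeds; "joint_torque": joint torques, N m; "eef_pos": TCP position; "tool_rot": TCP orientation; "contact_force": force on the tool from outside, world axes, zero at the start; "torque": the same for the moment, N m; "gripper_width": opening from 0.0 (shut) to 1.0 (fully open); "grasp_force": force on a finger pad.
Only numpy, scipy, OpenCV 4.12 (cv2) and the standard library are available. Lean on these libraries where they do the work, as an engineer would, in place of code of your own. Each camera call takes 0.05 s, during which the arm holds its last target. There are 200 camera calls.

## Working session

There is one attempt and no reset: what is moved stays moved. The work goes in short steps, Python scripts to look and compute and a tool call to move; the robot and the scene stay as the last step left them, time stands still between calls to the robot, and variables do not carry over. Pictures are saved under pics/ and viewed, at most 10 in all, crops included, and the job is handed in when it is done.

Besides the shell and the picture viewer there is one more tool, called as name(argument=value, ...), one argument or row to a line, values as JSON. arm_command: Moves the arm, as the interface text tells. Its arguments: {"type":"object","properties":{"rows":{"type":"array"},"newtons":{"type":"number"}},"required":["rows"]}

```bash
mkdir -p pics; ls; python3 - <<'E'
from station import get_obs,cams,bot
import cv2,numpy as np
o=get_obs();print(o,bot.grip_point_offset)
for n in ("scene","side"):
    p=cams.camera_params(n);print(n,p)
    im=cams.read_camera(n);cv2.imwrite(f"pics/{n}0.png",im[:,:,::-1])
E
```

```text
pics
{'t': 0.0, 'q': array([-1.27004743,  0.47777702,  0.02235257,  1.55645148, -0.01154257,
        1.10929854, -0.08307256]), 'joint_vel': array([-3.86202411e-04,  2.34349801e-03,  9.75939449e-04, -1.02339931e-03,
       -8.32390710e-04,  4.70282778e-04, -8.44264951e-05]), 'joint_torque': array([-3.33329326e-04, -5.96457553e+01,  1.60777129e+00, -2.81191170e+01,
        1.23619032e-02,  9.45069100e-03, -2.67013078e-06]), 'eef_pos': array([0.26812277, 0.61881866, 0.23034141]), 'tool_rot': array([-1.33395519e-04,  2.02994413e-01,  9.79179479e-01, -8.93426696e-04]), 'contact_force': array([-0.90612284,  0.23272146, -0.21359351]), 'torque': array([-0.02219327,  0.01314694,  0.02299707]), 'grasp_force': 0.0, 'gripper_width': 0.9977796232777013} 0.0187
scene {'K': array([[424.44336435,   0.        , 323.8388316 ],
       [  0.        , 424.44336435, 191.60239228],
       [  0.        ,   0.        ,   1.        ]]), 'extrinsics': array([[ 2.19006944e-01,  5.83436848e-01, -7.82072505e-01,
         1.53487487e+00],
       [ 9.75722365e-01, -1.32065651e-01,  1.74712709e-01,
        -2.72995260e-01],
       [-1.35108248e-03, -8.01348931e-01, -5.98195675e-01,
         9.18112925e-01],
       [ 0.00000000e+00,  0.00000000e+00,  0.00000000e+00,
         1.00000000e+00]])}
side {'K': array([[478.20674771,   0.        , 325.13743454],
       [  0.        , 478.20674771, 198.06262547],
       [  0.        ,   0.        ,   1.        ]]), 'extrinsics': array([[ 0.97955146, -0.12457384,  0.1579883 ,  0.2330133 ],
       [-0.2011818 , -0.59789944,  0.77591375, -1.14111156],
       [-0.00219744, -0.79183181, -0.61073525,  0.95510334],
       [ 0.        ,  0.        ,  0.        ,  1.        ]])}
```

View pics/scene0.png

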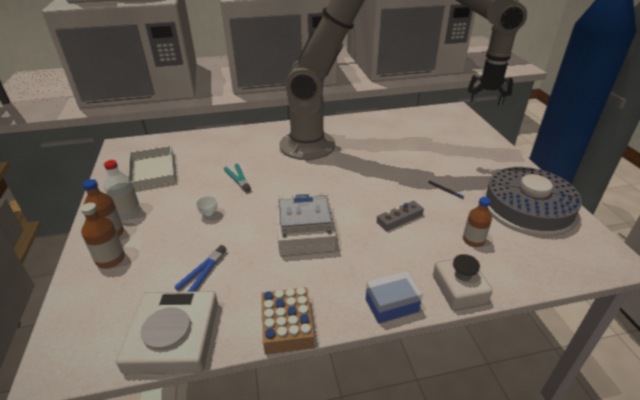

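View pics/side0.png

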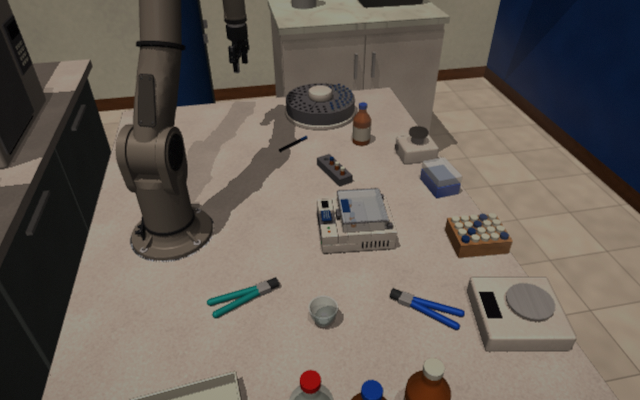

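The scene view shows the heater at (306,222) with its blue latch at (303,199), facing the robot, and the rack at (400,215). In the side view the heater is at (357,218), the latch at (326,215) and the rack at (334,169). The boxed vials at scene (287,318) are look-alikes and not in the grey rack. I'll enlarge the heater and rack.

```bash
python3 - <<'E'
import cv2,numpy as np
a=cv2.imread("pics/scene0.png");b=cv2.imread("pics/side0.png")
f=lambda im,x,y,w,h,s:cv2.resize(im[y:y+h,x:x+w],None,fx=s,fy=s,interpolation=cv2.INTER_CUBIC)
A=f(a,265,185,80,75,5);B=f(a,365,190,80,50,5);C=f(b,310,180,100,75,4);D=f(b,305,145,60,45,6.6666667)
c=np.zeros((600,800,3),np.uint8)
for im,x,y in((A,0,0),(B,0,375),(C,400,0),(D,400,300)):
    h=min(im.shape[0],600-y);w=min(im.shape[1],800-x);c[y:y+h,x:x+w]=im[:h,:w]
cv2.imwrite("pics/crop1.png",c)
E
```

```text
(no output)
```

View pics/crop1.png

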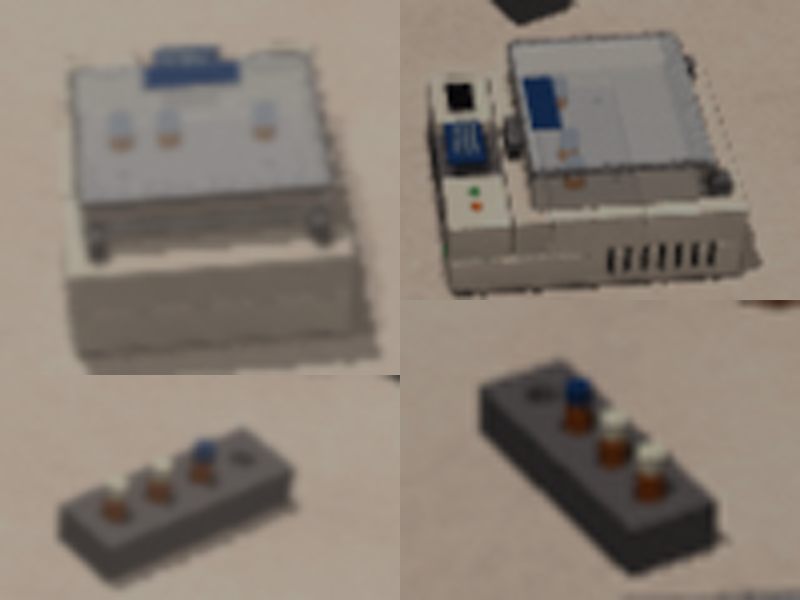

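The heater and rack are confirmed. Candidates in the rack are the blue cap at scene (406,204) / side (332,158), the white caps at scene (397,207) and (388,212), and an empty hole at the far-left end. The blue-capped one is the target. I'll work out positions from these pixels.

```bash
cat > h.py <<'E'
from station import get_obs,cams,bot
import cv2,numpy as np
def ray(n,u,v,p=None):
    p=p or cams.camera_params(n);E=p["extrinsics"]
    d=E[:3,:3]@np.linalg.solve(p["K"],[u,v,1.]);return E[:3,3],d/np.linalg.norm(d)
def plane(n,u,v,z,p=None):
    o,d=ray(n,u,v,p);return o+d*(z-o[2])/d[2]
def tri(*rs):
    A=sum(np.eye(3)-np.outer(d,d) for o,d in rs);b=sum((np.eye(3)-np.outer(d,d))@o for o,d in rs)
    return np.linalg.solve(A,b)
def proj(n,P,p=None):
    p=p or cams.camera_params(n);q=p["K"]@(np.linalg.inv(p["extrinsics"])@np.r_[P,1])[:3];return q[:2]/q[2]
def save(n,name):
    p=cams.camera_params(n);im=cams.read_camera(n)[:,:,::-1].copy();cv2.imwrite(f"pics/{name}.png",im);return im,p
def blue(im):
    return cv2.inRange(cv2.cvtColor(im,cv2.COLOR_BGR2HSV),(100,110,30),(130,255,255))
def blobs(m,a=4):
    n,l,s,c=cv2.connectedComponentsWithStats(m);return [(c[i].round(2),s[i]) for i in range(1,n) if s[i,4]>=a]
E
python3 - <<'E'
from h import *
np.set_printoptions(precision=4,suppress=True)
a=cv2.imread("pics/scene0.png");b=cv2.imread("pics/side0.png")
for im,x,y,w,h in((a,265,185,180,60),(b,305,145,100,90)):
    for c,s in blobs(blue(im[y:y+h,x:x+w])):print(c+[x,y],s)
model=np.array([[-45,75],[-45,-75],[81,-75],[81,75]])/1e3
def fit(W):
    m=model-model.mean(0);w=W-W.mean(0)
    th=np.arctan2((m[:,0]*w[:,1]-m[:,1]*w[:,0]).sum(),(m*w).sum());R=np.array([[np.cos(th),-np.sin(th)],[np.sin(th),np.cos(th)]])
    return W.mean(0)-R@model.mean(0),th,np.linalg.norm(w-m@R.T,axis=1)
S=[(327.4,196),(279,199),(280.6,225.6),(330,222.6)]
D=[(338,190.5),(342.5,223.75),(388,221),(380,189.5)]
for n,P in(("scene",S),("side",D)):
    W=np.array([plane(n,*q,.106)[:2] for q in P]);print(n,W,fit(W))
print("vial",tri(ray("scene",406,204),ray("side",331.7,157.7)))
print("pad",plane("side",326.5,216,.0785))
E
```

```text
[302.25 199.42] [31 14 15  2 24]
[331. 158.] [25 12  3  3  9]
[345.  205.5] [36 55  9 12 82]
[325.84 216.64] [16 66 11 10 56]
scene [[ 0.4982 -0.0299]
 [ 0.4799 -0.181 ]
 [ 0.6058 -0.1936]
 [ 0.6244 -0.0514]] (array([ 0.5342, -0.1117]), np.float64(-0.1291101224000965), array([0.0019, 0.0008, 0.003 , 0.0037]))
side [[ 0.4974 -0.0341]
 [ 0.4759 -0.184 ]
 [ 0.6004 -0.1981]
 [ 0.6208 -0.0548]] (array([ 0.5308, -0.1152]), np.float64(-0.14121775908179754), array([0.0008, 0.0008, 0.0028, 0.0025]))
vial [0.5339 0.2246 0.055 ]
pad [ 0.4467 -0.1106  0.0785]
```

arm_command(
  rows=[
    [[60,0.387,-0.7,0,0.34],[60,0.387,-0.7,0,0.34],[60,0.387,-0.7,0,0.34],[60,0.387,-0.7,0,0.34],[60,0.387,-0.7,0,0.34],[60,0.387,-0.7,0,0.34],[60,0.387,-0.7,0,0.34],[60,0.387,-0.7,0,0.34],[60,0.387,-0.7,0,0.34],[60,0.387,-0.7,0,0.34]],
  ],
)

```text
t: 1.35
eef_pos: [0.5009, 0.1979, 0.2311]
tool_rot: [-0.0, 0.068, 0.998, -0.0]
contact_force: [0.9, 0.3, 0.3]
gripper_width: 0.704
grasp_force: 0.0
```

```bash
python3 - <<'E'
from h import *
np.set_printoptions(precision=4,suppress=True)
im,p=save("wrist","w1");o=get_obs();print(o["eef_pos"],o["tool_rot"],o["q"],p["extrinsics"],p["K"])
for c,s in blobs(blue(im),20):print(c,s,plane("wrist",*c,.056,p))
print([proj("wrist",P,p) for P in([.534,.225,.056],[.448,-.105,.0785])])
E
```

```text
[0.5042 0.1904 0.2313] [ 0.0009  0.0716  0.9974 -0.0018] [-0.6149  0.2527  0.1615  1.8909 -0.0429  1.0018  0.9923] [[ 0.1347  0.9397  0.3143  0.421 ]
 [ 0.9909 -0.1274 -0.0436  0.2094]
 [-0.001   0.3174 -0.9483  0.3737]
 [ 0.      0.      0.      1.    ]] [[340.0711   0.     317.9628]
 [  0.     340.0711 204.5835]
 [  0.       0.       1.    ]]
[560.07 110.08] [549  95  24  30 361] [0.4666 0.423  0.056 ]
[  2.71 176.79] [  0 160   9  27 138] [ 0.4578 -0.1012  0.056 ]
[349.78 207.82] [343 201  14  15 174] [0.5339 0.2255 0.056 ]
[  1.32 248.44] [  0 240   5  14  41] [ 0.5297 -0.135   0.056 ]
[588.04 385.36] [567 371  41  29 640] [0.7958 0.4844 0.056 ]
[array([349.293 , 208.0215]), array([-28.2957, 172.804 ])]
```

View pics/w1.png

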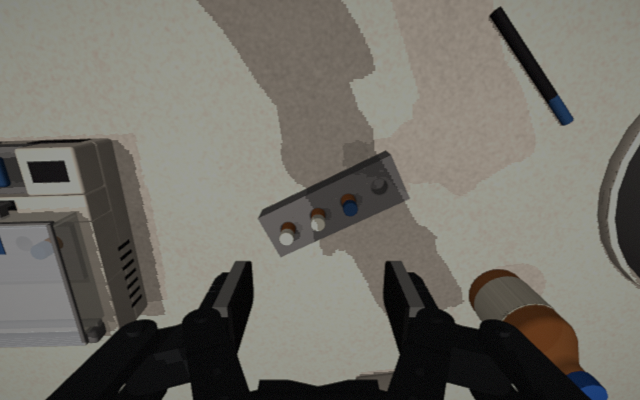

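The wrist view shows the rack with the blue cap at (350,208), white caps at (317,223) and (287,238), and the free hole at (380,186). The vial top is at (0.534, 0.2255), which agrees with the earlier estimate. Next I'll move over the latch.

arm_command(
  rows=[
    [[0,-0.12,-0.6,0,0],[0,-0.12,-0.6,0,0],[0,-0.12,-0.6,0,0],[0,-0.12,-0.6,0,0],[0,-0.12,-0.6,-0.1,0],[0,-0.12,-0.6,-0.2,0],[0,-0.12,-0.6,-0.3,0],[0,-0.11,-0.6,-0.3,0],[0,0,-0.2,-0.2,0],[0,0,0,0,0]],
  ],
  newtons=20,
)

```text
t: 2.65
eef_pos: [0.4425, -0.1013, 0.1645]
tool_rot: [-0.001, 0.069, 0.998, -0.0]
contact_force: [0.3, 0.4, 0.7]
gripper_width: 0.002
grasp_force: 0.0
```

```bash
python3 - <<'E'
from h import *
np.set_printoptions(precision=4,suppress=True)
im,p=save("wrist","w2");o=get_obs();print(o["eef_pos"],o["tool_rot"],o["contact_force"])
for c,s in blobs(blue(im),40):print(c,s,plane("wrist",*c,.0785,p),plane("wrist",*c,.1065,p))
E
```

```text
[ 0.4432 -0.1004  0.1651] [-0.0005  0.0687  0.9976 -0.    ] [ 0.2344 -0.206   0.1805]
[318.68 215.  ] [ 289  197   60   38 1586] [ 0.4461 -0.1008  0.0785] [ 0.4359 -0.0994  0.1065]
[359.25 300.59] [353 293  11  20 150] [ 0.5211 -0.0791  0.0785] [ 0.5017 -0.0804  0.1065]
[ 53.98 386.77] [ 27 370  52  30 927] [ 0.5712 -0.3489  0.0785] [ 0.5457 -0.3172  0.1065]
```

View pics/w2.png

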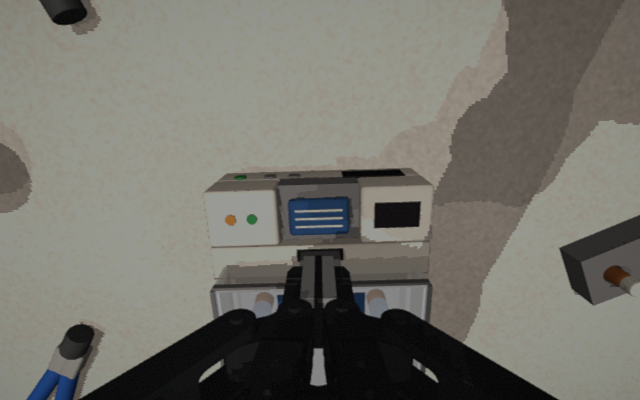

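The pad is centred at pixel (319,215), i.e. (0.446, -0.101), and is square to the tool. I'll go down beside the hood's front to just above the pad.

arm_command(
  rows=[
    [[0,-0.03,0,-0.2,0],[0,0,0,-0.25,0],[0,0,0,-0.25,0],[0,0,0,-0.25,0],[0,0,0,-0.2,0],[0,0,0,-0.1,0],[0,0,0,-0.06,0],[0,0,0,-0.05,0],[0,0,0,0,0],[0,0,0,0,0]],
  ],
)

```text
t: 3.95
eef_pos: [0.4419, -0.1006, 0.0839]
tool_rot: [0.0, 0.068, 0.998, 0.0]
contact_force: [-0.3, -0.1, 0.6]
gripper_width: -0.0
grasp_force: 0.0
```

arm_command(
  rows=[
    [[0,0,0,-0.03,0],[0,0,0,-0.03,0],[0,0,0,-0.02,0],[0,0,0,-0.015,0],[0,0,0,-0.015,0],[0,0,0,-0.015,0],[0,0,0,-0.015,0],[0,0,0,-0.015,0],[0,0,0,0,0],[0,0,0,0,0]],
  ],
)

```text
t: 5.2
eef_pos: [0.4414, -0.1006, 0.0743]
tool_rot: [-0.0, 0.068, 0.998, 0.0]
contact_force: [-3.6, 0.0, 3.5]
gripper_width: -0.003
grasp_force: 1.9
```

```bash
python3 - <<'E'
from h import *
im,p=save("side","s2");o=get_obs();print(o["eef_pos"],o["contact_force"])
a=cv2.imread("pics/side0.png");print(np.abs(im.astype(int)-a)[170:230,335:395].mean())
E
```

```text
[ 0.44152191 -0.10059205  0.07436965] [-3.79974131 -0.26669089  4.12969041]
29.209722222222222
```

```bash
python3 - <<'E'
import cv2
b=cv2.imread("pics/s2.png");cv2.imwrite("pics/s2c.png",cv2.resize(b[100:260,270:430],None,fx=3.5,fy=3.5,interpolation=cv2.INTER_CUBIC))
E
```

```text
(no output)
```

View pics/s2c.png

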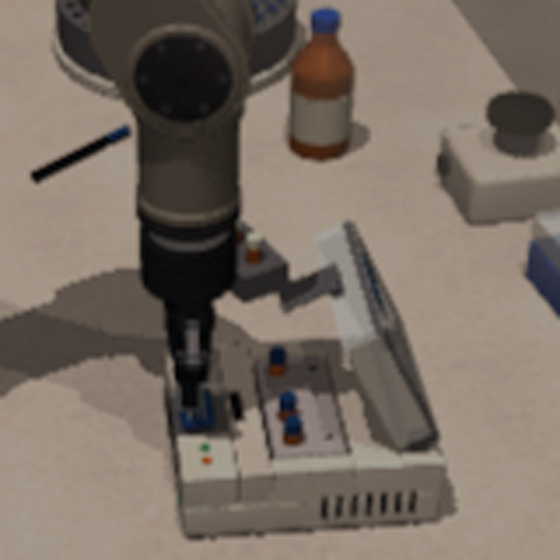

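The hood is fully open, leaning back at crop (380,330). In the block, vials stand at crop (277,358), (288,402) and (293,430). Now I'll move up and over to the rack.

arm_command(
  rows=[
    [[40,0,0,0.9,-1],[40,0,0,0.9,-1],[40,0.18,0.7,0,-1],[40,0.19,0.7,0,-1],[40,0.19,0.7,0,-1],[40,0.19,0.7,0,-1],[40,0.19,0.7,0,-1],[40,0.2,0.7,0,-1],[40,0.2,0.7,0,-1],[40,0.2,0.53,0,-1]],
  ],
)

```text
t: 6.5
eef_pos: [0.5352, 0.2281, 0.1826]
tool_rot: [0.001, 0.452, 0.892, 0.001]
contact_force: [0.4, -0.5, 0.3]
gripper_width: 0.468
grasp_force: 0.0
```

arm_command(
  rows=[
    [[40,0,0,0,-1],[40,0,0,-0.2,-1],[40,0,0,-0.3,-1],[40,0,0,-0.3,-1],[40,0,0,-0.2,-0.2],[40,0,0,-0.1,0],[40,0,0,0,0],[40,0,0,0,0],[40,0,0,0,0],[40,0,0,0,0]],
  ],
)

```text
t: 7.75
eef_pos: [0.5343, 0.2253, 0.1168]
tool_rot: [0.0, 0.594, 0.804, 0.0]
contact_force: [0.6, 0.3, 0.1]
gripper_width: 0.471
grasp_force: 0.0
```

```bash
python3 - <<'E'
from h import *
np.set_printoptions(precision=4,suppress=True)
im,p=save("wrist","w3");o=get_obs();print(o["eef_pos"],o["tool_rot"],o["q"],o["contact_force"])
for c,s in blobs(blue(im),40):print(c,s,plane("wrist",*c,.056,p),plane("wrist",*c,.051,p))
hsv=cv2.cvtColor(im,cv2.COLOR_BGR2HSV)
E
```

```text
[0.5342 0.2252 0.1167] [0.0001 0.5943 0.8042 0.0002] [-0.8049  0.4794  0.3891  1.9098 -0.2469  0.7984  0.016 ] [ 0.3567 -0.0555  0.2197]
[318.35 221.55] [308 209  22  26 420] [0.535  0.2277 0.056 ] [0.5356 0.2258 0.051 ]
[595.07 394.93] [566 387  74  13 500] [0.783  0.1529 0.056 ] [0.7897 0.1492 0.051 ]
```

View pics/w3.png

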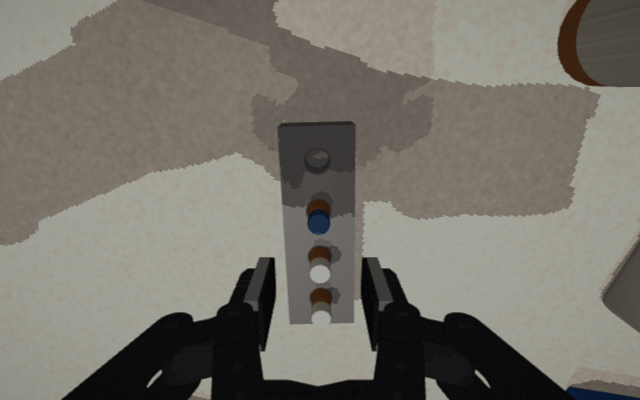

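The view shows the blue cap at (318,222) midway between the pads, the rack straddled across its short side, and white caps at (320,272) and (320,318). I'll nudge 1 mm, descend, and close gently.

arm_command(
  rows=[
    [[40,0.015,0.02,-0.2,0],[40,0,0,-0.25,0],[40,0,0,-0.25,0],[40,0,0,-0.25,0],[40,0,0,-0.2,0],[40,0,0,-0.1,0],[40,0,0,-0.05,0],[40,0,0,0,0],[8,0,0,0,0],[8,0,0,0,0]],
  ],
  newtons=25,
)

```text
t: 9.05
eef_pos: [0.5353, 0.2266, 0.0388]
tool_rot: [0.0, 0.594, 0.804, 0.0]
contact_force: [0.1, -0.1, -0.1]
gripper_width: 0.152
grasp_force: 24.6
```

arm_command(
  rows=[
    [[8,0,0,0,0],[8,0,0,0,0],[8,0,0,0,0],[8,0,0,0,0],[8,0,0,0.05,0],[8,0,0,0.1,0],[8,0,0,0.2,0],[8,0,0,0.2,0],[8,0,0,0.3,0],[8,0,0,0.3,0]],
  ],
)

```text
t: 10.3
eef_pos: [0.5352, 0.2265, 0.109]
tool_rot: [0.0, 0.594, 0.804, 0.0]
contact_force: [0.6, -0.1, -0.1]
gripper_width: 0.156
grasp_force: 24.5
```

```bash
python3 - <<'E'
from h import *
np.set_printoptions(precision=4,suppress=True)
im,p=save("wrist","w4");o=get_obs();print(o["eef_pos"],o["gripper_width"],o["grasp_force"],o["contact_force"])
for c,s in blobs(blue(im),40):print(c,s)
E
```

```text
[0.5367 0.227  0.1113] 0.1546958537421681 24.48985666036606 [ 0.5667 -0.231   1.7422]
[317.98 288.09] [ 303  268   31   40 1046]
[583.37 397.64] [570 395  35   5 107]
```

arm_command(
  rows=[
    [[8,0,0,0.5,-0.6],[8,0,-0.4,0.5,-0.6],[8,-0.03,-0.6,0,-0.6],[8,-0.03,-0.6,0,-0.6],[8,-0.03,-0.6,0,-0.6],[8,-0.03,-0.6,0,-0.6],[8,-0.03,-0.6,0,-0.6],[8,-0.03,-0.6,0,-0.6],[8,-0.03,-0.5,0,-0.6],[8,-0.03,0,0,0]],
  ],
)

```text
t: 11.6
eef_pos: [0.5191, -0.0475, 0.1669]
tool_rot: [0.0, 0.755, 0.656, -0.001]
contact_force: [0.5, 0.5, 0.4]
gripper_width: 0.157
grasp_force: 24.5
```

```bash
python3 - <<'E'
from h import *
np.set_printoptions(precision=4,suppress=True)
import time
im,p=save("wrist","w5");im,p=save("wrist","w5");o=get_obs();print(o["eef_pos"],o["tool_rot"],o["contact_force"])
for c,s in blobs(blue(im),40):print(c,s,plane("wrist",*c,.0885,p))
E
```

```text
[ 0.5197 -0.044   0.1669] [-0.0005  0.7532  0.6578 -0.0004] [-0.4476  0.7652 -0.3544]
[331.79 237.71] [322 228  18  23 247] [ 0.5275 -0.0634  0.0885]
[239.13 284.41] [ 219  261   40   51 1247] [ 0.4545 -0.0916  0.0885]
[319.51 291.43] [ 303  268   32   54 1204] [ 0.513  -0.1057  0.0885]
[330.38 342.72] [324 331  18  22 234] [ 0.5152 -0.1534  0.0885]
```

View pics/w5.png

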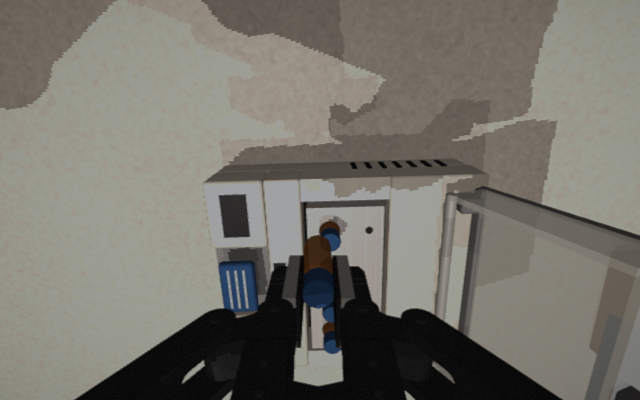

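The view shows the held vial at (319,270), the neighbour at heater y=+45 with its cap at (332,238), the y=-45 cap at (331,343), and the y=-15 cap hidden at about (328,312). The mark at (369,230) isn't a well. From the two end caps I'll work out the well.

```bash
python3 - <<'E'
from h import *
np.set_printoptions(precision=4,suppress=True)
p=cams.camera_params("wrist");o=get_obs();print(o["eef_pos"],o["tool_rot"])
A=plane("wrist",331.5,242.3,.091,p);B=plane("wrist",331.8,345,.091,p);d=A-B
print(A,B,np.linalg.norm(d),np.arctan2(d[1],d[0])-np.pi/2,"well",(A+B)/2+d/6)
# held vial cap top center: at TCP+.0172
t=o["eef_pos"]+[0,0,.0172];print("held proj",proj("wrist",t,p))
im=cv2.imread("pics/w5.png");m=blue(im)
for v in range(262,324,4):
    r=np.flatnonzero(m[v,295:345])+295;print(v,r.min() if len(r) else 0,r.max() if len(r) else 0,end=" | ")
E
```

```text
[ 0.5197 -0.044   0.1669] [-0.0005  0.7532  0.6578 -0.0004]
[ 0.5274 -0.0643  0.091 ] [ 0.5169 -0.1521  0.091 ] 0.08847213952078015 -0.11904800060424647 well [ 0.5239 -0.0935  0.091 ]
held proj [315.7089 293.9397]
262 0 0 | 266 0 0 | 270 310 326 | 274 305 330 | 278 305 331 | 282 304 332 | 286 303 333 | 290 303 333 | 294 303 333 | 298 303 333 | 302 306 332 | 306 309 332 | 310 324 333 | 314 323 333 | 318 325 334 | 322 0 0 |
```

arm_command(
  rows=[
    [[8,0.03,-0.4,0,0],[8,0,-0.4,0,0],[8,0,-0.03,0,0],[8,0,0,-0.2,0],[8,0,0,-0.3,0],[8,0,0,-0.3,0],[8,0,0,-0.2,0],[8,0,0,-0.05,0],[8,0,0,0,0],[8,0,0,0,0]],
  ],
)

```text
t: 12.95
eef_pos: [0.5229, -0.0936, 0.1049]
tool_rot: [0.0, 0.753, 0.658, 0.0]
contact_force: [0.8, 0.2, -0.0]
gripper_width: 0.157
grasp_force: 24.5
```

arm_command(
  rows=[
    [[8,0,-0.01,-0.025,0],[8,0,0,-0.025,0],[8,0,0,-0.01,0],[8,0,0,-0.01,0],[8,0,0,-0.01,0],[8,0,0,-0.01,0],[8,0,0,-0.01,0],[8,0,0,0,0],[8,0,0,0,0],[8,0,0,0,0]],
  ],
)

```text
t: 14.2
eef_pos: [0.5224, -0.094, 0.0984]
tool_rot: [-0.0, 0.753, 0.658, 0.0]
contact_force: [-0.9, -0.3, -0.7]
gripper_width: 0.151
grasp_force: 24.5
```

arm_command(
  rows=[
    [[8,0,0,-0.015,0],[8,0,0,-0.015,0],[8,0,0,-0.015,0],[8,0,0,0,0],[8,0,0,0,0],[8,0,0,0,0],[8,0,0,0,0],[8,0,0,0,0],[8,0,0,0,0],[8,0,0,0,0]],
  ],
)

```text
t: 15.45
eef_pos: [0.5224, -0.094, 0.0957]
tool_rot: [-0.0, 0.753, 0.658, 0.0]
contact_force: [-0.2, 0.4, 0.1]
gripper_width: 0.148
grasp_force: 24.5
```

arm_command(
  rows=[
    [[8,0,0,-0.015,0],[8,0,0,-0.015,0],[8,0,0,-0.015,0],[8,0,0,-0.015,0],[8,0,0,-0.015,0],[8,0,0,-0.015,0],[8,0,0,-0.015,0],[8,0,0,-0.015,0],[8,0,0,0,0],[8,0,0,0,0]],
  ],
)

```text
t: 16.7
eef_pos: [0.5223, -0.094, 0.0885]
tool_rot: [-0.0, 0.753, 0.658, -0.0]
contact_force: [0.2, -0.2, -0.7]
gripper_width: 0.155
grasp_force: 24.5
```

```bash
python3 - <<'E'
from h import *
im,p=save("wrist","w6");o=get_obs();print(o["eef_pos"],o["contact_force"],o["gripper_width"])
s,_=save("side","s6")
for c,t in blobs(blue(im),40):print(c,t)
c=np.vstack([cv2.resize(im[180:360,200:440],(560,420)),cv2.resize(s[180:240,320:400],(560,420),interpolation=cv2.INTER_CUBIC)[:170]])
cv2.imwrite("pics/c6.png",c)
E
```

```text
[ 0.52233817 -0.09397426  0.08845173] [ 0.45179351 -0.89151229  0.01022121] 0.1542161831319791
[315.1  214.83] [300 197  31  36 905]
[179.51 283.57] [ 148  250   62   76 2910]
[318.27 303.98] [ 302  268   32   75 1866]
[320.   370.74] [307 355  27  32 712]
```

View pics/c6.png

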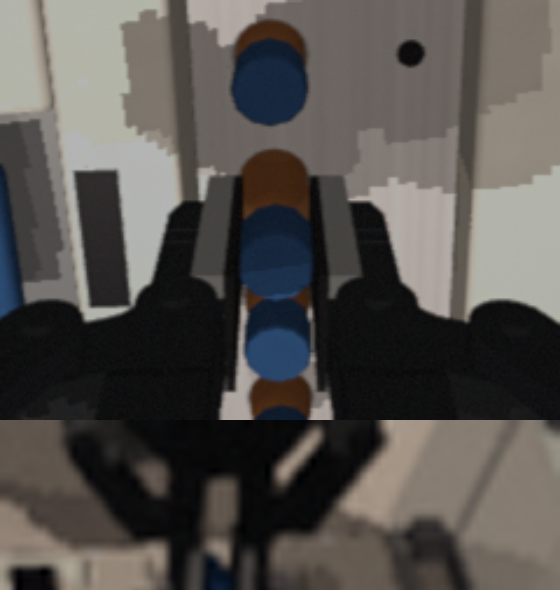

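The held cap, at crop (275,250), lines up with its neighbours at (270,80) and (277,345), and the vial has gone into the well with no force. I'll keep lowering.

arm_command(
  rows=[
    [[8,0,0,-0.025,0],[8,0,0,-0.025,0],[8,0,0,-0.025,0],[8,0,0,-0.025,0],[8,0,0,-0.025,0],[8,0,0,-0.025,0],[8,0,0,-0.025,0],[8,0,0,-0.025,0],[8,0,0,0,0],[8,0,0,0,0]],
  ],
)

```text
t: 18.05
eef_pos: [0.5223, -0.094, 0.0764]
tool_rot: [-0.0, 0.753, 0.658, -0.0]
contact_force: [0.5, -1.0, -0.5]
gripper_width: 0.156
grasp_force: 24.5
```

arm_command(
  rows=[
    [[8,0,0,-0.01,0],[8,0,0,-0.01,0],[8,0,0,-0.01,0],[8,0,0,-0.01,0],[8,0,0,0,0],[8,0,0,0,0],[8,0,0,0,0],[8,0,0,0,0],[8,0,0,0,0],[8,0,0,0,0]],
  ],
)

```text
t: 19.3
eef_pos: [0.5224, -0.094, 0.0741]
tool_rot: [0.0, 0.753, 0.658, -0.0]
contact_force: [-0.1, -1.1, -0.3]
gripper_width: 0.154
grasp_force: 24.5
```

arm_command(
  rows=[
    [[8,0,0,-0.007,0],[8,0,0,0,0],[8,0,0,-0.007,0],[8,0,0,0,0],[8,0,0,0,0],[8,0,0,0,0],[8,0,0,0,0],[8,0,0,0,0],[8,0,0,0,0],[8,0,0,0,0]],
  ],
)

```text
t: 20.55
eef_pos: [0.5225, -0.0941, 0.0737]
tool_rot: [-0.0, 0.753, 0.658, 0.0]
contact_force: [-2.1, -0.5, 6.7]
gripper_width: 0.154
grasp_force: 25.2
```

The vial touched the bottom at TCP z 0.0737, matching the predicted 0.0738. Releasing, then moving up.

arm_command(
  rows=[
    [[8,0,0,0.006,0],[34,0,0,0,0],[34,0,0,0,0],[34,0,0,0,0],[34,0,0,0,0],[34,0,0,0.1,0],[34,0,0,0.3,0],[34,0,0,0.5,0],[34,0,0,0.5,0],[34,0,0,0.3,0]],
  ],
)

```text
t: 21.8
eef_pos: [0.5232, -0.0943, 0.1781]
tool_rot: [0.001, 0.753, 0.658, 0.001]
contact_force: [0.0, -0.7, -1.1]
gripper_width: 0.399
grasp_force: 0.0
```

```bash
python3 - <<'E'
from h import *
np.set_printoptions(precision=4,suppress=True)
im,p=save("wrist","w7");im,p=save("wrist","w7");o=get_obs();print(o["eef_pos"],o["contact_force"],o["gripper_width"])
for c,t in blobs(blue(im),40):print(c,t,plane("wrist",*c,.0885,p))
s,_=save("side","s7")
for c,t in blobs(blue(s[180:240,310:400]),3):print(c+[310,180],t)
E
```

```text
[ 0.5238 -0.0942  0.1779] [-0.2547 -0.0176  0.1981] 0.3986636576610348
[313.02 170.04] [304 160  19  21 329] [ 0.5261 -0.065   0.0885]
[222.26 222.96] [ 202  198   40   53 1348] [ 0.4543 -0.0953  0.0885]
[314.05 209.05] [305 199  19  21 321] [ 0.5228 -0.0937  0.0885]
[315.52 247.08] [307 237  18  21 311] [ 0.5197 -0.124   0.0885]
[316.61 281.63] [308 271  18  22 298] [ 0.5165 -0.1537  0.0885]
[634.65 319.82] [628 309  12  24 182] [ 0.7706 -0.2248  0.0885]
[348.71 201.5 ] [37 20  4  4 14]
[350.33 207.2 ] [39 25  4  5 15]
[325.75 216.61] [11 31 11 10 57]
[351.58 214.11] [40 32  4  5 19]
[353.33 221.  ] [42 39  4  5 18]
```

All four caps stand evenly in line, 30 mm apart with equal size, so the vial is seated. Next, waypoints for swinging the hood over from behind.

```bash
cat > way.py <<'E'
from h import *
np.set_printoptions(precision=3,suppress=True)
O=np.array([.5308,-.1125]);th=-.135;ex=np.array([np.cos(th),np.sin(th)])
def W(hx,z):return np.r_[O+ex*hx,z]
def rot(x,z,t):return np.array([75+x*np.cos(t)+z*np.sin(t),78-x*np.sin(t)+z*np.cos(t)])/1e3
def tip(t):
    m=rot(-105,28.5,t);e=rot(-120,28.5,t);w=.0135*min(1,t/.4)
    x=max(m[0],e[0]) if t>np.pi/2 else m[0]
    return W(x+w,m[1])
E
python3 - <<'E'
from way import *
P=W(.190,.26);print("now",get_obs()["eef_pos"],"over",P,"delta u",(P-get_obs()["eef_pos"])/.06)
last=None
for t in [1.95,1.9,1.8,1.7,1.6,1.5,1.4,1.3,1.2,1.1,1,.9,.8,.7,.6,.5,.4,.3,.2,.1,.05,.02,0]:
    q=tip(t);print(t,q,(q-last)/.06 if last is not None else "");last=q
E
```

```text
now [ 0.523 -0.094  0.176] over [ 0.719 -0.138  0.26 ] delta u [ 3.269 -0.737  1.392]
1.95 [ 0.689 -0.134  0.165] 
1.9 [ 0.684 -0.133  0.168] [-0.085  0.012  0.053]
1.8 [ 0.673 -0.132  0.174] [-0.177  0.024  0.094]
1.7 [ 0.662 -0.13   0.178] [-0.187  0.025  0.078]
1.6 [ 0.65  -0.129  0.182] [-0.194  0.026  0.061]
1.5 [ 0.639 -0.127  0.185] [-0.182  0.025  0.044]
1.4 [ 0.629 -0.126  0.186] [-0.178  0.024  0.026]
1.3 [ 0.618 -0.124  0.187] [-0.179  0.024  0.008]
1.2 [ 0.607 -0.123  0.186] [-0.179  0.024 -0.01 ]
1.1 [ 0.596 -0.121  0.185] [-0.177  0.024 -0.028]
1 [ 0.586 -0.12   0.182] [-0.174  0.024 -0.046]
0.9 [ 0.576 -0.119  0.178] [-0.168  0.023 -0.063]
0.8 [ 0.566 -0.117  0.173] [-0.161  0.022 -0.08 ]
0.7 [ 0.557 -0.116  0.167] [-0.153  0.021 -0.096]
0.6 [ 0.549 -0.115  0.161] [-0.142  0.019 -0.111]
0.5 [ 0.541 -0.114  0.153] [-0.131  0.018 -0.124]
0.4 [ 0.534 -0.113  0.145] [-0.118  0.016 -0.137]
0.3 [ 0.524 -0.112  0.136] [-0.159  0.022 -0.148]
0.2 [ 0.515 -0.11   0.127] [-0.144  0.02  -0.158]
0.1 [ 0.508 -0.109  0.117] [-0.128  0.017 -0.166]
0.05 [ 0.504 -0.109  0.112] [-0.058  0.008 -0.085]
0.02 [ 0.502 -0.109  0.109] [-0.033  0.004 -0.052]
0 [ 0.501 -0.108  0.106] [-0.021  0.003 -0.035]
```

arm_command(
  rows=[
    [[0,0,0,0.5,0],[0,0,0,0.5,0],[0,0,0,0.4,0],[0,0.5,-0.1,0,0],[0,0.6,-0.14,0,0],[0,0.6,-0.14,0,0],[0,0.6,-0.14,0,0],[0,0.6,-0.14,0,0],[0,0.37,-0.08,0,0],[0,0,0,0,0]],
  ],
)

```text
t: 23.2
eef_pos: [0.7188, -0.1384, 0.2569]
tool_rot: [-0.001, 0.753, 0.658, -0.001]
contact_force: [-0.6, -0.2, -0.6]
gripper_width: -0.002
grasp_force: 0.0
```

arm_command(
  rows=[
    [[0,0,0,-0.2,0],[0,0,0,-0.3,0],[0,0,0,-0.3,0],[0,0,0,-0.3,0],[0,0,0,-0.3,0],[0,0,0,-0.13,0],[0,-0.1,0.015,0,0],[0,-0.1,0.015,0,0],[0,-0.1,0.015,0,0],[0,0,0,0,0]],
  ],
)

```text
t: 24.45
eef_pos: [0.7003, -0.1357, 0.1685]
tool_rot: [0.0, 0.753, 0.658, 0.0]
contact_force: [0.1, 0.8, -0.3]
gripper_width: 0.003
grasp_force: 0.0
```

Now push it over following the arc: first to about 1.5 rad.

arm_command(
  rows=[
    [[0,-0.12,0.016,0,0],[0,-0.12,0.016,0,0],[0,-0.1,0.012,0.04,0],[0,-0.1,0.012,0.05,0],[0,-0.1,0.012,0.04,0],[0,-0.1,0.012,0.04,0],[0,-0.1,0.013,0.03,0],[0,-0.1,0.013,0.03,0],[0,-0.1,0.013,0.03,0],[0,-0.09,0.012,0.02,0]],
  ],
)

```text
t: 25.7
eef_pos: [0.638, -0.1279, 0.1844]
tool_rot: [-0.0, 0.753, 0.658, -0.0]
contact_force: [1.5, -2.2, -0.8]
gripper_width: -0.001
grasp_force: 0.8
```

arm_command(
  rows=[
    [[0,-0.178,0.024,0.026,0],[0,-0.179,0.024,0.008,0],[0,-0.179,0.024,-0.01,0],[0,-0.177,0.024,-0.028,0],[0,-0.174,0.024,-0.046,0],[0,-0.168,0.023,-0.063,0],[0,-0.161,0.022,-0.08,0],[0,-0.153,0.021,-0.096,0],[0,-0.142,0.019,-0.111,0],[0,0,0,0,0]],
  ],
)

```text
t: 26.95
eef_pos: [0.5469, -0.1153, 0.1598]
tool_rot: [-0.001, 0.753, 0.658, -0.001]
contact_force: [1.0, -0.8, 3.3]
gripper_width: 0.002
grasp_force: 1.5
```

arm_command(
  rows=[
    [[0,-0.131,0.018,-0.124,0],[0,-0.118,0.016,-0.137,0],[0,-0.1,0.012,-0.1,0],[0,-0.06,0.01,-0.05,0],[0,-0.07,0.01,-0.08,0],[0,-0.07,0.01,-0.08,0],[0,-0.06,0.01,-0.08,0],[0,-0.06,0.01,-0.08,0],[0,-0.03,0,-0.04,0],[0,0,0,0,0]],
  ],
)

```text
t: 28.2
eef_pos: [0.5057, -0.1096, 0.1141]
tool_rot: [-0.001, 0.753, 0.658, -0.0]
contact_force: [1.9, 0.1, 3.5]
gripper_width: -0.003
grasp_force: 1.4
```

arm_command(
  rows=[
    [[0,-0.03,0.004,-0.03,0],[0,-0.02,0.004,-0.03,0],[0,-0.02,0,-0.02,0],[0,0,0,-0.01,0],[0,0,0,-0.01,0],[0,0,0,-0.01,0],[0,0,0,0,0],[0,0,0,0,0],[0,0,0,0,0],[0,0,0,0,0]],
  ],
)

```text
t: 29.45
eef_pos: [0.503, -0.1094, 0.1083]
tool_rot: [0.001, 0.753, 0.658, 0.001]
contact_force: [4.7, -0.6, 4.9]
gripper_width: 0.003
grasp_force: 2.7
```

arm_command(
  rows=[
    [[0,0.02,0,-0.005,0],[0,0.01,0,-0.005,0],[0,0,0,-0.006,0],[0,0,0,-0.006,0],[0,0,0,-0.006,0],[0,0,0,-0.006,0],[0,0,0,-0.006,0],[0,0,0,0,0],[0,0,0,0,0],[0,0,0,0,0]],
  ],
)

```text
t: 30.7
eef_pos: [0.5037, -0.1093, 0.1054]
tool_rot: [-0.0, 0.753, 0.658, -0.0]
contact_force: [-3.5, 0.7, 4.5]
gripper_width: 0.0
grasp_force: 2.3
```

arm_command(
  rows=[
    [[0,-0.012,0,-0.005,0],[0,0,0,0,0],[0,0,0,-0.005,0],[0,0,0,0,0],[0,0,0,-0.005,0],[0,0,0,0,0],[0,0,0,0,0],[0,0,0,0,0],[0,0,0,0,0],[0,0,0,0,0]],
  ],
)

```text
t: 31.95
eef_pos: [0.5034, -0.1093, 0.1045]
tool_rot: [0.0, 0.753, 0.658, 0.0]
contact_force: [0.7, 0.5, 3.6]
gripper_width: 0.003
grasp_force: 1.7
```

arm_command(
  rows=[
    [[0,0,0,-0.005,0],[0,0,0,0,0],[0,0,0,-0.005,0],[0,0,0,0,0],[0,0,0,-0.005,0],[0,0,0,0,0],[0,0,0,0,0],[0,0,0,0,0],[0,0,0,0,0],[0,0,0,0,0]],
  ],
)

```text
t: 33.2
eef_pos: [0.5032, -0.1093, 0.1037]
tool_rot: [0.0, 0.753, 0.658, 0.0]
contact_force: [0.4, 0.1, 6.2]
gripper_width: -0.002
grasp_force: 2.9
```

arm_command(
  rows=[
    [[0,0,0,-0.005,0],[0,0,0,0,0],[0,0,0,-0.005,0],[0,0,0,0,0],[0,0,0,-0.005,0],[0,0,0,0,0],[0,0,0,0,0],[0,0,0,0,0],[0,0,0,0,0],[0,0,0,0,0]],
  ],
)

```text
t: 34.45
eef_pos: [0.5031, -0.1093, 0.1031]
tool_rot: [-0.0, 0.753, 0.658, 0.0]
contact_force: [-2.1, 1.7, 9.8]
gripper_width: 0.002
grasp_force: 5.0
```

arm_command(
  rows=[
    [[0,0,0,-0.004,0],[0,0,0,0,0],[0,0,0,0,0],[0,0,0,-0.004,0],[0,0,0,0,0],[0,0,0,0,0],[0,0,0,0,0],[0,0,0,0,0],[0,0,0,0,0],[0,0,0,0,0]],
  ],
)

```text
t: 35.7
eef_pos: [0.5031, -0.1092, 0.1028]
tool_rot: [-0.0, 0.753, 0.658, 0.0]
contact_force: [-2.4, 2.3, 12.7]
gripper_width: 0.004
grasp_force: 6.1
```

arm_command(
  rows=[
    [[0,0,0,0.02,0],[0,0,0,0.02,0],[0,0,0,0.02,0],[0,0,0,0.02,0],[0,0,0,0.02,0],[0,0,0,0.01,0],[0,0,0,0,0],[0,0,0,0,0],[0,0,0,0,0],[0,0,0,0,0]],
  ],
)

```text
t: 36.95
eef_pos: [0.5031, -0.1093, 0.1088]
tool_rot: [0.0, 0.753, 0.658, 0.0]
contact_force: [-0.6, 0.3, 0.5]
gripper_width: 0.001
grasp_force: 0.0
```

The force is zero after lifting, so the latch holds the hood. I'll retreat and check.

arm_command(
  rows=[
    [[0,0,0,0.05,0],[0,0,0,0.1,0],[0,0,0,0.3,0],[0,0,0,0.5,0],[0,0,0,0.6,0],[0,0,0.5,0.5,0],[0,0,0.6,0,0],[0,0,0.6,0,0],[0,0,0.4,0,0],[0,0,0,0,0]],
  ],
)

```text
t: 38.2
eef_pos: [0.5033, 0.0185, 0.2328]
tool_rot: [0.0, 0.752, 0.66, 0.001]
contact_force: [-1.1, 0.3, 0.0]
gripper_width: 0.003
grasp_force: 0.0
```

```bash
python3 - <<'E'
from h import *
a,_=save("side","s9");b,_=save("scene","c9")
f=lambda im,x,y,w,h:cv2.resize(im[y:y+h,x:x+w],(400,400*h//w),interpolation=cv2.INTER_CUBIC)
cv2.imwrite("pics/fin.png",np.hstack([f(a,300,140,110,120),f(b,260,170,110,120)]))
print(get_obs()["t"],get_obs()["contact_force"])
for c,t in blobs(blue(a[180:240,310:400]),3):print(c+[310,180],t)
E
```

```text
38.3 [ 0.06935288  0.21527186 -1.09243625]
[345.05 205.53] [31 20  9 12 83]
[325.68 216.68] [11 31 11 10 56]
```

View pics/fin.png

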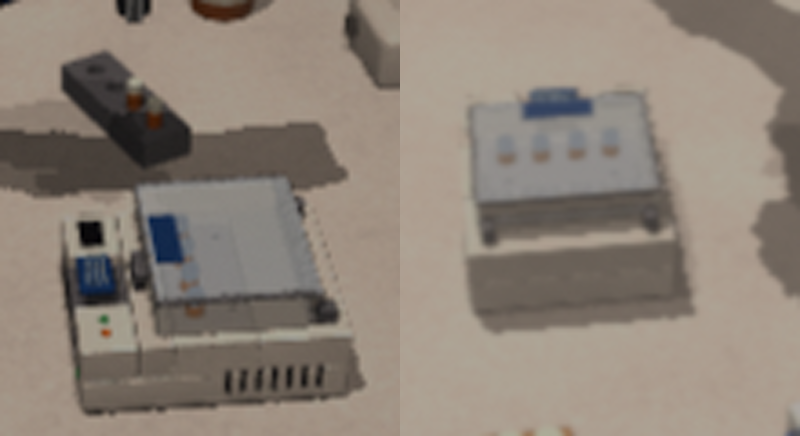

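The hood is shut, with its press mark back at side (345,205.5) as at the start. All four wells are filled, at crop (505–610,148), and the two white vials are still in the rack.

```bash
python3 -c "
from station import job
print(job.hand_in())"
```

```text
the job is handed in; nothing more can be done
None
```

I handed the job in at 38 s of the 72 s allowed: the latch was pressed and the hood sprang fully open, the blue-capped vial is seated at the bottom of the empty well, and the hood is latched shut (highest press reading 12.7 N).

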